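# Tip the cover angle over the base angle at the packing fence

## Task

Pack the two loose aluminium angles as a closed box in the middle of the empty bay of the packing fence, like the finished pair next to it: the shorter angle stands with its upright leg's back flat against the fence and its foot pointing away from it, and the taller angle is tipped over onto it, so that its tall leg becomes the lid resting on the shorter angle's upright and its foot stands on the table, snug against the tip of the other's foot. Line their ends up, leave no gaps, push only gently against the fence (never harder than about 4 kg) and leave everything else where it is.

Things in the scene. Friction and masses are not known exactly. Their poses are not given: they have to be found in the camera images.
- fence: Fixed dark steel bar 30 mm high, 20 thick, 420 long. Origin: table level, front face, middle of the empty bay. x points horizontally into the bar (packing space at negative x, towards the robot), y along it, z up. An end cheek 10 mm thick, 30 high juts out 50 mm to negative x, centred at y = +105 mm; the finished pair is near y = -175 mm.
- base_angle_leg (a point): Shorter (base) loose angle, 8 mm thick, 120 mm long, 0.2-0.4 kg, standing with its foot flat on the table: upright leg 46 mm high, foot 60 mm from the leg's back to its tip. This point: centre of the upright leg, 23 mm up, 4 mm from its back, mid-length. x points from leg to foot tip, y along the length, z up. The leg can be pinched across x. Packed, its x is opposite to the fence's x.
- base_angle_tip (a point): Tip of the shorter angle's foot: mid-length, on its end face, 4 mm above the table; axes as above. Loose angles slide on the table under a few newtons.
- cover_angle_leg (a point): Taller (cover) loose angle, 8 mm thick, 120 mm long, 0.2-0.4 kg, starting with its foot flat on the table: upright leg 66 mm high, foot 54 mm from the leg's back to its tip. This point: centre of the upright leg, 33 mm up, 4 mm from its back, mid-length. x points from leg to foot tip, y along the length, z up the leg. Packed, x points down and z along the fence's x, this point 50 mm up.
- cover_angle_tip (a point): Tip of the taller angle's foot: mid-length, on its end face, mid-thickness. With this tip butted against the other foot's tip, a push high on the leg's back tips the angle over; past about 60 degrees it falls by itself, its foot's lower edge backing off 8 mm. The packed box is 68 mm deep from the fence and 54 mm high; the lid ends 2 mm short of the fence.
- packed_pair: Finished pair standing at the fence beside the empty bay, 68 x 120 x 54 mm, loose; origin under its centre; not to be moved.
- pedal: Bystander, loose: white and grey foot pedal valve, 150 x 120 x 66 mm; origin in it at table level or low; not to be moved.
- black_box: Bystander, loose: flat black box, 70 x 50 x 24 mm; origin in it at table level or low; not to be moved.
- tee: Bystander, loose: small white T-shaped tube fitting, 16 mm thick; origin in it at table level or low; not to be moved.
- driver: Bystander, loose: screwdriver, 180 mm; origin in it at table level or low; not to be moved.
- bin: Bystander, loose: blue open bin, 140 x 100 x 55 mm; origin in it at table level or low; not to be moved.
- clevis: Bystander, loose: small steel U-bracket, 50 x 30 x 34 mm; origin in it at table level or low; not to be moved.
Mind the look-alikes: they are no part of the job. What is shaped like the part that bears base_angle_leg but yellow is not meant.

How it is judged:
By the outcome, as a careful person would: the job done as asked, in the order asked, and still so for the second after the job is handed in, with the robot touching nothing.
It also fails if it takes over 72 s, if anything falls off the work surface, if the arm or the gripper's body presses on something with over 40 N, if the wrist force passes 120 N, or if a joint passes its speed limit or range.

## Robot

A 6-joint arm with a two-finger parallel gripper is mounted at the origin on the work surface. World frame = base frame: x ahead of the robot, y to its left, z up, the work surface at z = 0. Lengths are in m, angles in rad, forces in N, time in s.
With the tool pointing down it reaches from about 0.35 to 0.975 m from the base axis. Payload 7.1 kg.
Tool frame: the origin (TCP) lies at the very end of the fingers, on their centre line; the grasp point (between the pads) lies 19 mm behind it; z points along the fingers, y is the line along which they close (so a half turn about z gives the same grasp; the last joint's range is limited). The gripper opens to 88 mm and grips with 3 to 60 N. Pads are 20 mm wide; open, the fingers measure 115 mm over their backs; the gripper's body (75 mm by 178 mm) begins 61 mm behind the grasp point.
Start: joints at [1.309, 0.423, 1.63, -0, 1.089, -0.019], TCP at [0.15, 0.607, 0.223] pointing down, gripper open.
Joint ranges: [-3, 3], [-0.9, 2.11], [0.09, 2.58], [-1.31, 4.45], [0.11, 2.69], [-2.54, 2.54]. Speed limits (rad/s): [2.39, 2.39, 3.01, 3.14, 3.14, 3.14].

## Interface

Orientations are given as a unit quaternion [x, y, z, w].
In Python, from cell import status, cams, r gives the robot as it stands.
- The arm moves only by the shell command python3 -m jog 'ROWS'. ROWS is JSON, a list that holds one entry, the list of rows, each a list of 7 numbers: the shift along the tool's x, y, z in units of 0.03 m (1.0 is 0.03 m), then the turn, a rotation vector about the tool's x, y, z in units of 4 degrees (1.0 is 4 degrees), then the closure, from 0 (fully open) to 1 (shut). In form: [[[dx, dy, dz, rx, ry, rz, hand], ...]]. A call has 1 to 5 rows; each row shifts and turns the commanded pose from where the row before left it, along the tool's axes as they then stand; what a row does not reach is not made up. A row lasts 1/10 s, in which the tool goes at most 50 mm and 8.59 degrees, less where a joint would pass 70% of its speed; a pose out of reach is approached as far as the arm can. A call with a number of a shift or a turn outside -1 to 1 is refused whole. A call with a gripper value outside its range is refused whole. The fingers move at their own pace and stop on an object; the grip force is fixed at half the most. Time passes only in rows, so rows that do not move let the fingers close. It gives the time, the measured TCP pose, the force, the opening and the grip force at its end, in the units of the state.
- status.state(): the state, without advancing time (a new reading comes with each control period).
- cams.grab_frame(name): name is "scene" or "top" or "wrist"; returns the picture (384x512x3 uint8, red, green, blue); there is no depth.
- cams.camera_info(name): a dict with "fx", "fy", "cx", "cy" (pixels), "R" (3x3) and "t" (3): a world point X has camera coordinates R X + t. Camera axes: x right, y down, z forward; pixel columns grow to the right and rows downward; lengths in m; the calibration is good to about 2 mm. The wrist camera is an equidistant fisheye: a pixel r from the principal point sees the ray r / f radians off the axis. A picture is of the moment at which its call begins: read the wrist's pose just before it. camera_info takes no time and is no camera call; for the wrist camera it gives the pose at the moment of the call.
- r.hand_in(): hands the job in; it is judged then, once.
The state is a dict: "t": time; "joint_positions": joint angles; "joint_velocities": joint speeds; "joint_torque": joint torques, N m; "tool_pos": TCP position; "tcp_rot": TCP orientation; "contact_force": force on the tool from outside, world axes, zero at the start; "wrist_torque": the same for the moment, N m; "opening": finger opening in m; "grip_force": force on a finger pad.
Only numpy, scipy, OpenCV 4.12 (cv2) and the standard library are available. Lean on these libraries where they do the work, as an engineer would, in place of code of your own. Each camera call takes 0.05 s, during which the arm holds its last target. There are 200 camera calls.

## Working session

There is one attempt and no reset: what is moved stays moved. The work goes in short steps, Python scripts to look and compute and a shell command to move; the robot and the scene stay as the last step left them, time stands still between calls to the robot, and variables do not carry over. Pictures are saved under pics/ and viewed, at most 10 in all, crops included, and the job is handed in when it is done.

```bash
mkdir -p pics
python3 - <<'E'
from cell import status,cams
import cv2,numpy as np
for n in("top","scene"):
    f=cams.grab_frame(n); cv2.imwrite(f"pics/{n}0.png",cv2.resize(f[:,:,::-1],(800,600),interpolation=cv2.INTER_CUBIC)); np.save(f"pics/{n}0.npy",f)
    i=cams.camera_info(n); print({k:np.round(v,4).tolist() for k,v in i.items()})
print(status.state())
E
```

```text
{'fx': 495.8575, 'fy': 495.8575, 'cx': 266.3881, 'cy': 194.0905, 'R': [[-0.0242, -0.9995, 0.0191], [-0.9827, 0.0203, -0.1843], [0.1839, -0.0232, -0.9827]], 't': [0.0132, 0.5, 1.269]}
{'fx': 361.9238, 'fy': 361.9238, 'cx': 264.4712, 'cy': 194.053, 'R': [[-0.8528, 0.5222, 0.0067], [0.4218, 0.6962, -0.5809], [-0.308, -0.4926, -0.8139]], 't': [0.4124, -0.1888, 1.1391]}
{'t': 0.1, 'joint_positions': array([ 1.30901108e+00,  4.23755978e-01,  1.63060749e+00, -3.02175545e-06,
        1.08859220e+00, -1.89966157e-02]), 'joint_velocities': array([ 0.00033699, -0.00229878, -0.00162402, -0.00013957,  0.00014998,
       -0.00012107]), 'joint_torque': array([-1.90236105e-04, -5.45610595e+01, -2.74321729e+01,  6.45238766e-02,
        1.88011135e-02, -8.93294100e-06]), 'tool_pos': array([0.15010093, 0.60619329, 0.22198709]), 'tcp_rot': array([ 1.21095656e-01,  9.92640609e-01, -6.74988701e-04, -9.40383990e-05]), 'contact_force': array([-0.12766887, -0.34216252, -0.6268896 ]), 'wrist_torque': array([-0.01379319,  0.03585837,  0.00411797]), 'grip_force': 0.0, 'opening': 0.08804553084524636}
```

View pics/top0.png

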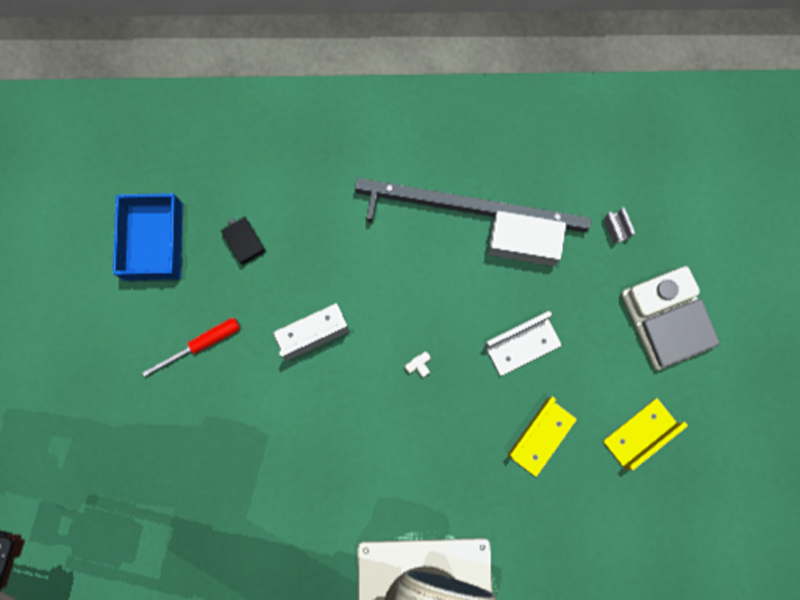

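View pics/scene0.png

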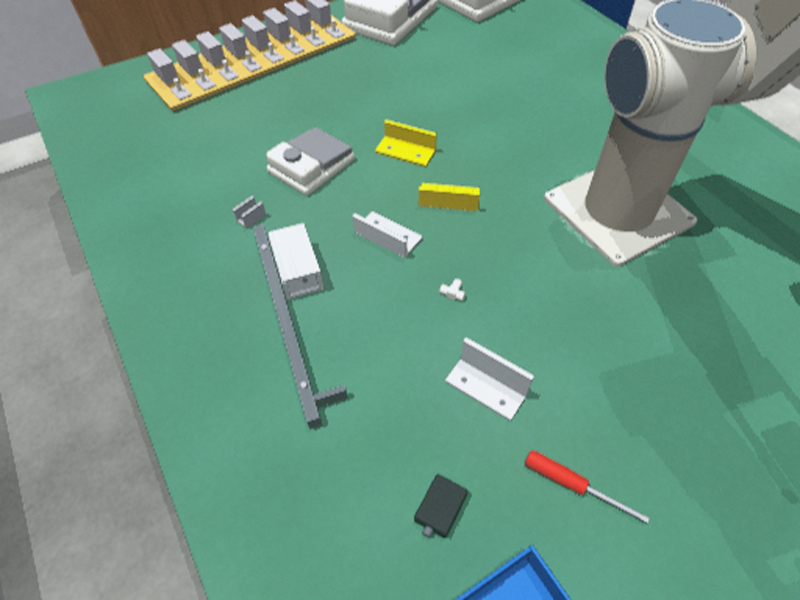

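Top view: the loose cover is at (311,332), the loose base at (524,343), the empty bay at about (435,225) and the finished pair at (527,238). The yellow look-alikes are at the lower right. The scene view confirms that the left angle is the taller one. Next I zoom in on the three regions.

Run:
```python
import cv2,numpy as np
f=np.load("pics/top0.npy")[:,:,::-1]
def crop(x,y,w,h,s):return cv2.resize(f[y:y+h,x:x+w],None,fx=s,fy=s,interpolation=cv2.INTER_CUBIC)
a=crop(170,190,60,45,6.6667); b=crop(305,195,60,45,6.6667); c=crop(220,105,160,60,5)
cv2.imwrite("pics/crops.png",np.vstack([np.hstack([a,b]),c]))
```

```text
(no output)
```

View pics/crops.png

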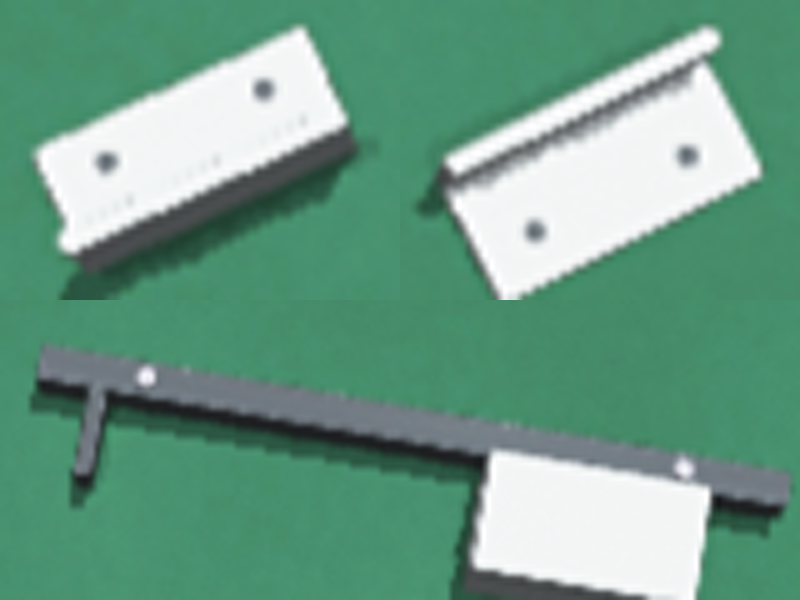

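The zoomed crops show clear edges. The cover's foot tip edge runs (37,153)-(303,27). The base's leg top outer edge runs (445,160)-(708,27). The fence's front top edge runs from about (110,390) to (485,455), with the cheek at about (90,440).

```bash
cat > h.py <<'E'
import numpy as np
from cell import status,cams
def cast(n,u,v,z,info=None):
    i=info or cams.camera_info(n); R=np.array(i["R"]);t=np.array(i["t"])
    x=(u-i["cx"])/i["fx"]; y=(v-i["cy"])/i["fy"]
    if n=="wrist":
        r=np.hypot(x,y); k=np.sin(r)/max(r,1e-9); d=np.array([x*k,y*k,np.cos(r)])
    else: d=np.array([x,y,1.])
    c=-R.T@t; d=R.T@d
    return c+d*(z-c[2])/d[2]
def rot(s=None):
    from scipy.spatial.transform import Rotation as Q
    return Q.from_quat((s or status.state())["tcp_rot"]).as_matrix()
E
python3 - <<'E'
from h import *
def P(name,U,V,x0,y0,s,z,ox=0,oy=0):
    p=cast("top",x0+(U-ox+.5)/s-.5,y0+(V-oy+.5)/s-.5,z); print(name,np.round(p*1000,1)); return p
s=6.6667
for n,U,V,z in[("c tipL",37,153,8),("c tipR",303,27,8),("c topoutL",75,255,66),("c topoutR",350,127,66),("c botL",92,270,0),("c botR",354,152,0)]:P(n,U,V,170,190,s,z)
for n,U,V,z in[("b topoutL",443,157,46),("b topoutR",706,26,46),("b topinL",452,180,46),("b topinR",719,45,46),("b tipL",503,300,8),("b tipR",762,175,8)]:P(n,U,V,305,195,s,z,400)
for n,U,V,z in[("f front",110,390,30),("f front2",485,455,30),("f back",45,345,30),("f back2",790,472,30),("cheek nr L",76,476,30),("cheek nr R",94,480,30),("pair nw",490,450,54),("pair ne",712,487,54),("pair sw",470,571,54)]:P(n,U,V,220,105,5,z,0,300)
E
```

```text
c tipL [ -759.9 -1050.8  8000. ]
c tipR [-1009.   -510.8  8000. ]
c topoutL [-7590.4 -9722.  66000. ]
c topoutR [-10013.6  -4324.7  66000. ]
c botL [414.6 227.5   0. ]
c botR [460.7 121.1   0. ]
b topoutL [-5790.2  5095.4 46000. ]
b topoutR [-7529.5  8797.5 46000. ]
b topinL [-5471.6  5205.3 46000. ]
b topinR [-7260.5  8962.2 46000. ]
b tipL [-350.1  897.1 8000. ]
b tipR [-592.8 1437.1 8000. ]
f front [-9527.2  -680.7 30000. ]
f front2 [-8627.9  3823.1 30000. ]
f back [-10111.2  -1458.9  30000. ]
f back2 [-8347.2  7502.2 30000. ]
cheek nr L [-8455.8 -1104.4 30000. ]
cheek nr R [-8402.   -889.4 30000. ]
pair nw [-16182.1   7113.2  54000. ]
pair ne [-15240.5  12000.3  54000. ]
pair sw [-13427.6   6553.6  54000. ]
```

Heights were in mm by mistake, so I'll redo it with metres.

```bash
cat > m.py <<'E'
from h import *
def P(name,U,V,x0,y0,s,z,ox=0,oy=0):
    p=cast("top",x0+(U-ox+.5)/s-.5,y0+(V-oy+.5)/s-.5,z/1000); print(name,np.round(p*1000,1)); return p
s=6.6667
for n,U,V,z in[("c tipL",37,153,8),("c tipR",303,27,8),("c topoutL",75,255,66),("c topoutR",350,127,66),("c botL",92,270,0),("c botR",354,152,0)]:P(n,U,V,170,190,s,z)
for n,U,V,z in[("b topoutL",443,157,46),("b topoutR",706,26,46),("b topinL",452,180,46),("b topinR",719,45,46),("b tipL",503,300,8),("b tipR",762,175,8)]:P(n,U,V,305,195,s,z,400)
for n,U,V,z in[("f front",110,390,30),("f front2",485,455,30),("f back",45,345,30),("f back2",790,472,30),("cheek nr L",76,476,30),("cheek nr R",94,480,30),("pair nw",490,450,54),("pair ne",712,487,54),("pair sw",470,571,54)]:P(n,U,V,220,105,5,z,0,300)
E
python3 m.py
```

```text
c tipL [461.8 248.9   8. ]
c tipR [511.5 141.    8. ]
c topoutL [412.8 224.5  66. ]
c topoutR [460.5 118.2  66. ]
c botL [414.6 227.5   0. ]
c botR [460.7 121.1   0. ]
b topoutL [ 433.4 -114.1   46. ]
b topoutR [ 483.8 -221.3   46. ]
b topinL [ 424.2 -117.3   46. ]
b topinR [ 476. -226.   46.]
b tipL [ 379.9 -140.3    8. ]
b tipR [ 428.4 -248.2    8. ]
f front [705.2  65.   30. ]
f front2 [ 664.1 -140.6   30. ]
f back [731.9 100.6  30. ]
f back2 [ 651.3 -308.7   30. ]
cheek nr L [656.3  84.4  30. ]
cheek nr R [653.8  74.6  30. ]
pair nw [ 659.5 -140.3   54. ]
pair ne [ 636.5 -259.5   54. ]
pair sw [ 592.3 -126.6   54. ]
```

Measurements agree to within about 2 mm. Fence origin is about (685,-33), rotated -11.1°. The base leg centre is (455,-170) and the cover leg centre is (441,174), both with lines at +24.7°. I start by turning the tool.

```bash
cat > go.py <<'E'
# usage: go.py X Y Z YAW (mm, deg of tool y): remaining shift in tool axes (units) once turned, and turn
import sys; from h import *
from scipy.spatial.transform import Rotation as Q
X,Y,Z,W=map(float,sys.argv[1:5]); s=status.state(); R=Q.from_quat(s["tcp_rot"]).as_matrix()
w=np.radians(W); y=np.array([np.cos(w),np.sin(w),0]); z=np.array([0,0,-1.]); T=np.c_[np.cross(y,z),y,z]
d=np.array([X,Y,Z])/1000-s["tool_pos"]
print("shift(after turn)",np.round(T.T@d/.03,3),"turn",np.round(np.degrees(Q.from_matrix(R.T@T).as_rotvec())/4,3))
print("t",round(s["t"],2),"tcp",np.round(s["tool_pos"]*1000,1),"F",np.round(s["contact_force"],1),"open",round(s["opening"]*1000,1),"grip",round(s["grip_force"],1),"q",np.round(s["joint_positions"],2))
E
python3 -m jog '[[[0,0,0,0,0,1,0],[0,0,0,0,0,1,0],[0,0,0,0,0,1,0],[0,0,0,0,0,1,0],[0,0,0,0,0,1,0]]]'
python3 -m jog '[[[0,0,0,0,0,1,0],[0,0,0,0,0,1,0],[0,0,0,0,0,1,0],[0,0,0,0,0,1,0],[0,0,0,0,0,1,0]]]' >/dev/null
python3 -m jog '[[[0,0,0,0,0,1,0],[0,0,0,0,0,1,0],[0,0,0,0,0,1,0]]]' >/dev/null
python3 -m jog '[[[-1,0.16,0,0,0,0,0],[-1,0.16,0,0,0,0,0],[-1,0.16,0,0,0,0,0],[-1,0.16,0,0,0,0,0],[-1,0.16,0,0,0,0,0]]]' >/dev/null
python3 -m jog '[[[-1,0.16,0,0,0,0,0],[-1,0.16,0,0,0,0,0],[-1,0.16,0,0,0,0,0],[-1,0.16,0,0,0,0,0],[-1,0.16,0,0,0,0,0]]]' >/dev/null
python3 go.py 454.8 -170 60 24.7
```

```text
t: 0.6
tool_pos: [0.1502, 0.6063, 0.2222]
tcp_rot: [0.293, 0.956, -0.0, 0.0]
contact_force: [-0.1, 0.2, 0.6]
opening: 0.0876
grip_force: 0.0
shift(after turn) [-17.703  -3.082   5.417] turn [-0.005  0.002 -0.151]
t 2.4 tcp [316.9 351.1 222.5] F [0.4 0.1 0.5] open 87.8 grip 0.0 q [ 0.81  0.2   1.96 -0.    0.99  0.39]
```

```bash
python3 -m jog '[[[-1,0,0,0,0,0,0],[-1,0,0,0,0,0,0],[-1,0,0,0,0,0,0],[-1,0,0,0,0,0,0],[-1,0,0,0,0,0,0]]]' >/dev/null
python3 -m jog '[[[-1,-0.2,0,0,0,0,0],[-1,-0.2,0,0,0,0,0],[-1,-0.2,0,0,0,0,0],[-1,-0.2,0,0,0,0,0],[-1,-0.2,0,0,0,0,0]]]' >/dev/null
python3 -m jog '[[[-1,-0.3,0,0,0,0,0],[-1,-0.3,0,0,0,0,0],[-1,-0.3,0,0,0,0,0],[-1,-0.3,0.3,0,0,0,0],[-1,-0.3,0.7,0,0,0,0]]]' >/dev/null
python3 -m jog '[[[-1,-0.3,1,0,0,0,0],[-0.7,-0.3,1,0,0,0,0],[0,0,1,0,0,0,0],[0,0,0.3,0,0,0,0],[0,0,0,0,0,0,0]]]' >/dev/null
python3 go.py 454.8 -170 60 24.7
python3 - <<'E'
from h import *; import cv2
i=cams.camera_info("wrist");f=cams.grab_frame("wrist");np.save("pics/w1.npy",f);cv2.imwrite("pics/w1.png",cv2.resize(f[:,:,::-1],(800,600)))
print({k:np.round(v,4).tolist() for k,v in i.items()})
E
```

```text
shift(after turn) [-1.11   0.218  1.087] turn [-0.036 -0.035 -0.154]
t 4.4 tcp [ 434.9 -142.5   92.6] F [ 0.2 -0.4 -0.4] open 88.0 grip 0.0 q [-0.34  0.4   2.07  0.    0.67 -0.76]
{'fx': 297.3186, 'fy': 297.3186, 'cx': 251.0502, 'cy': 193.8249, 'R': [[0.9133, 0.4072, -0.0026], [0.3944, -0.8831, 0.2541], [0.1012, -0.2331, -0.9672]], 't': [-0.3395, -0.2949, 0.1882]}
```

View pics/w1.png

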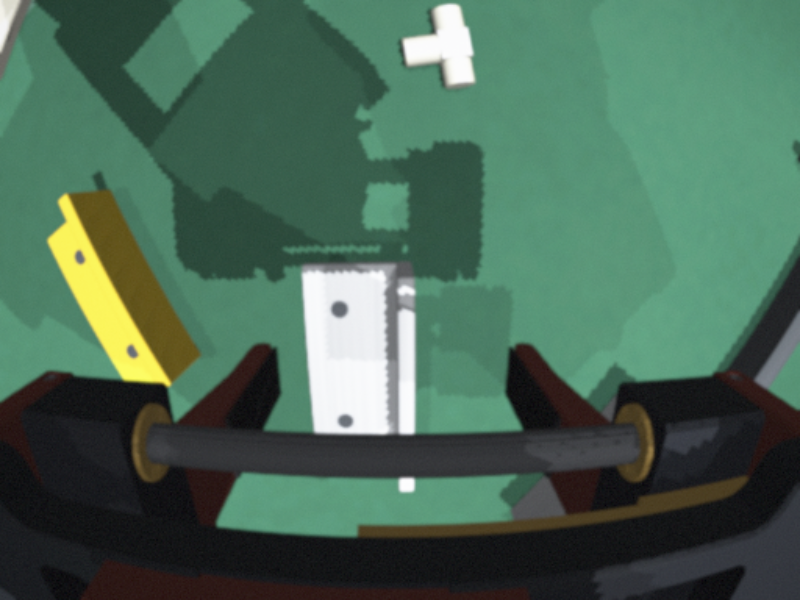

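The wrist view shows the base leg's top (white strip at column 406) between the fingers, rows about 277 to 492.

Run:
```python
from h import *
for U,V,z in[(406,270,46),(406,277,46),(407,492,46),(302,268,8),(398,275,46),(415,275,46),(400,490,46),(414,490,46)]:
    print(U,V,np.round(cast("wrist",(U+.5)*.64-.5,(V+.5)*.64-.5,z/1000)*1000,1))
```

```text
406 270 [ 429.7 -112.3   46. ]
406 277 [ 431.  -115.4   46. ]
407 492 [ 482.6 -226.3   46. ]
302 268 [ 380.7 -140.6    8. ]
398 275 [ 427.3 -116.    46. ]
415 275 [ 434.5 -112.8   46. ]
400 490 [ 478.4 -226.5   46. ]
414 490 [ 485.6 -223.4   46. ]
```

```bash
python3 -m jog '[[[-1,0.22,0,0,0,-0.1,0],[-0.13,0,0,0,0,0,0],[0,0,0,0,0,0,0],[0,0,0,0,0,0,0]]]' >/dev/null
python3 go.py 455.5 -170.2 33 24.9
```

```text
shift(after turn) [1.100e-02 2.000e-03 2.044e+00] turn [ 0.003  0.002 -0.101]
t 4.85 tcp [ 455.6 -170.5   94.3] F [-0.3  0.1 -0.5] open 87.7 grip 0.0 q [-0.38  0.43  2.01  0.    0.7  -0.81]
```

```bash
python3 -m jog '[[[0,0,0.7,0,0,-0.1,0],[0,0,0.7,0,0,0,0],[0,0,0.64,0,0,0,0],[0,0,0,0,0,0,0],[0,0,0,0,0,0,0.6]]]' >/dev/null
python3 go.py 455.5 -170.2 33 24.9
python3 -m jog '[[[0,0,0,0,0,0,1],[0,0,0,0,0,0,1],[0,0,0,0,0,0,1],[0,0,0,0,0,0,1],[0,0,0,0,0,0,1]]]' >/dev/null
python3 -m jog '[[[0,0,0,0,0,0,1],[0,0,0,0,0,0,1],[0,0,0,0,0,0,1],[0,0,0,0,0,0,1],[0,0,0,0,0,0,1]]]' >/dev/null
python3 go.py 455.5 -170.2 33 24.9
```

```text
shift(after turn) [ 0.011  0.007 -0.008] turn [-0.011 -0.012  0.003]
t 5.35 tcp [ 455.4 -170.6   32.8] F [ 0.7 -0.4  0.5] open 82.6 grip 0.0 q [-0.38  0.55  2.03  0.    0.57 -0.82]
shift(after turn) [ 0.035  0.002 -0.019] turn [-0.002 -0.002 -0.004]
t 6.35 tcp [ 455.9 -171.2   32.4] F [ 0.5 -0.1 -0.3] open 7.5 grip 30.0 q [-0.38  0.55  2.03  0.    0.56 -0.82]
```

Gripped at 7.5 mm opening. I'll lift a little, turn, then go diagonally towards the bay, clear of the tee and the finished pair.

```bash
python3 -m jog '[[[0,0,-0.2,0,0,0,1],[0,0,-0.2,0,0,0,1],[0,0.5,0,0,0,0,1],[0,0.5,0,0,0,0,1],[0,0,0,0,0,1,1]]]' >/dev/null
python3 -m jog '[[[0,0,0,0,0,1,1],[0,0,0,0,0,1,1],[0,0,0,0,0,1,1],[0,0,0,0,0,1,1],[0,0,0,0,0,1,1]]]' >/dev/null
python3 -m jog '[[[0,0,0,0,0,1,1],[0,0,0,0,0,1,1],[0,0,0,0,0,1,1],[0.4,0.2,0,0,0,0,1],[0.6,0.25,0,0,0,0,1]]]' >/dev/null
python3 -m jog '[[[0.6,0.25,0,0,0,0,1],[0.6,0.25,0,0,0,0,1],[0.6,0.25,0,0,0,0,1],[0.6,0.25,0,0,0,0,1],[0.6,0.25,0,0,0,0,1]]]' >/dev/null
python3 -m jog '[[[0,0.1,0,0,0,0,1],[0,0,0,0,0,0,1],[0,0,0,0,0,0,1]]]' >/dev/null
python3 go.py 669.6 -30.3 43 -11.1
python3 - <<'E'
from h import *; import cv2
i=cams.camera_info("wrist");f=cams.grab_frame("wrist");np.save("pics/w2.npy",f);np.save("pics/w2R.npy",i["R"]);np.save("pics/w2t.npy",i["t"]);cv2.imwrite("pics/w2.png",cv2.resize(f[:,:,::-1],(800,600)))
E
```

```text
shift(after turn) [1.392 3.48  0.043] turn [-0.008  0.002  0.009]
t 8.65 tcp [559.1 -51.2  44.3] F [ 0.2 -0.1 -2.5] open 7.8 grip 30.0 q [-0.11  0.59  1.86 -0.    0.68  0.08]
```

View pics/w2.png

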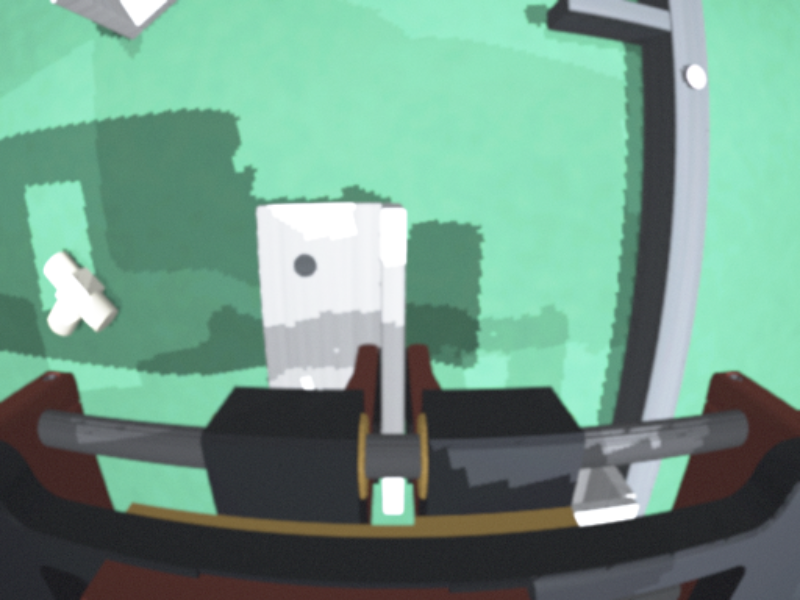

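The wrist view shows the base held upright (near end (393,207), far end (393,515)), the fence's front top edge at about x=676 in rows 100-200, and the cheek at the top right.

Run:
```python
from h import *; import cv2
i=cams.camera_info("wrist"); i["R"]=np.load("pics/w2R.npy"); i["t"]=np.load("pics/w2t.npy")
f=np.load("pics/w2.npy"); g=cv2.GaussianBlur(cv2.cvtColor(f,cv2.COLOR_RGB2GRAY),(3,3),0).astype(float)
c=lambda u,v,z:cast("wrist",u,v,z/1000,i)*1000
for V in(393,207),(393,515),(570,3): print(V,np.round(c((V[0]+.5)*.64-.5,(V[1]+.5)*.64-.5,57.5 if V[1]>10 else 30),1))
ps=[]
for v in range(50,270,10):
    row=g[v,395:450]; d=np.diff(row); k=int(np.argmax(d)); ps.append(c(395+k+.5,v,30)[:2])
ps=np.array(ps)
vx,vy,x0,y0=cv2.fitLine(ps.astype(np.float32),cv2.DIST_HUBER,0,.01,.01).ravel(); s=np.sign(vy)
print("fence line ang",np.degrees(np.arctan2(vx*s,vy*s)),"dist of (685.3,-33.4) beyond line",(685.3-x0)*vy*s-(-33.4-y0)*vx*s)
print(np.round(ps,1).tolist())
```

```text
(393, 207) [571.4  10.3  57.5]
(393, 515) [ 547.9 -110.    57.5]
(570, 3) [658.5  81.3  30. ]
fence line ang 11.074815 dist of (685.3,-33.4) beyond line -0.7767446
[[709.2, 46.5], [700.3, 39.5], [698.8, 32.6], [698.2, 25.7], [696.0, 19.0], [694.8, 12.3], [693.7, 5.5], [692.8, -1.2], [691.0, -7.9], [689.4, -14.5], [688.8, -21.4], [687.3, -28.1], [686.0, -35.0], [684.8, -41.9], [682.8, -48.8], [681.7, -56.0], [679.9, -63.1], [679.0, -70.6], [677.3, -78.1], [675.7, -85.8], [674.2, -93.8], [672.7, -102.0]]
```

```bash
python3 -m jog '[[[0.5,0.4,0,0,0,0,1],[0.5,0.7,0,0,0,0,1],[0.35,0.9,0,0,0,0,1],[0,0.9,0,0,0,0,1],[0,0.6,0,0,0,0,1]]]' >/dev/null
python3 -m jog '[[[0,0.24,0,0,0,0,1],[0,0,0,0,0,0,1],[0,0,0.2,0,0,0,1],[0,0,0.18,0,0,0,1],[0,0,0,0,0,0,1]]]' >/dev/null
python3 -m jog '[[[0,0,0,0,0,0,1],[0,0,0,0,0,0,1]]]'
python3 go.py 681.9 -33.9 32.8 -11.1
```

```text
t: 9.9
tool_pos: [0.6767, -0.033, 0.0328]
tcp_rot: [0.772, 0.635, -0.0, -0.0]
contact_force: [0.4, -0.3, -3.2]
opening: 0.0076
grip_force: 30.0
shift(after turn) [0.004 0.175 0.001] turn [-0.008  0.001 -0.002]
t 9.9 tcp [676.7 -33.   32.8] F [ 0.4 -0.3 -3.2] open 7.6 grip 30.0 q [-0.07  0.73  1.59  0.    0.82  0.13]
```

```bash
python3 -m jog '[[[0,0,0.015,0,0,0,1],[0,0.06,0,0,0,0,1],[0,0.04,0,0,0,0,1],[0,0,0,0,0,0,1]]]' | grep -E "pos|force"
python3 -m jog '[[[0,0.03,0,0,0,0,1],[0,0,0,0,0,0,1],[0,0,0,0,0,0,1]]]' | grep -E "pos|force"
python3 -m jog '[[[0,0.02,0,0,0,0,1],[0,0,0,0,0,0,1],[0,0,0,0,0,0,1]]]' | grep -E "pos|force"
```

```text
tool_pos: [0.6805, -0.0337, 0.0327]
contact_force: [0.7, -0.7, -3.0]
grip_force: 30.0
tool_pos: [0.681, -0.0339, 0.0326]
contact_force: [-0.7, -0.2, -2.7]
grip_force: 30.0
tool_pos: [0.6811, -0.0339, 0.0325]
contact_force: [-3.1, 1.3, -2.1]
grip_force: 30.0
```

```bash
python3 -m jog '[[[0,0,0.02,0,0,0,1],[0,0.015,0,0,0,0,1],[0,0,0,0,0,0,1],[0,0,0,0,0,0,1]]]' | grep -E "pos|force"
python3 -m jog '[[[0,0.015,0.02,0,0,0,1],[0,0,0,0,0,0,1],[0,0,0,0,0,0,1]]]' | grep -E "pos|force"
python3 go.py 681.9 -33.9 32.8 -11.1
```

```text
tool_pos: [0.6811, -0.0339, 0.0322]
contact_force: [-7.0, 1.6, 3.4]
grip_force: 30.0
tool_pos: [0.6811, -0.0339, 0.0322]
contact_force: [-10.7, 1.5, 9.2]
grip_force: 30.0
shift(after turn) [ 0.006  0.025 -0.02 ] turn [-0.041  0.003 -0.003]
t 11.6 tcp [681.1 -33.9  32.2] F [-10.7   1.5   9.2] open 7.6 grip 30.0 q [-0.07  0.74  1.58  0.    0.83  0.13]
```

```bash
python3 -m jog '[[[0,0,0,0,0,0,0.8],[0,0,0,0,0,0,0.7],[0,0,0,0,0,0,0.6],[0,0,0,0,0,0,0.6],[0,0,-0.3,0,0,0,0.6]]]' | grep -E "pos|force|open"
python3 -m jog '[[[0,0,-0.6,0,0,0,0.6],[0,0,-1,0,0,0,0.3],[0,0,-1,0,0,0,0],[0,0,-1,0,0,0,0],[0,-1,-0.5,0,0,0,0]]]' >/dev/null
python3 -m jog '[[[0,-1,0,0,0,0,0],[0,-1,0,0,0,0,0],[0,-1,0,0,0,0,0],[0,0,0,0,0,0,0],[0,0,0,0,0,0,0]]]' >/dev/null
python3 go.py 441 174.2 100 24.7
python3 - <<'E'
from h import *; import cv2
i=cams.camera_info("wrist");f=cams.grab_frame("wrist");np.save("pics/w3.npy",f);np.save("pics/w3R.npy",i["R"]);np.save("pics/w3t.npy",i["t"]);cv2.imwrite("pics/w3.png",cv2.resize(f[:,:,::-1],(800,600)))
E
```

```text
tool_pos: [0.6817, -0.0341, 0.0395]
contact_force: [-0.1, 0.4, 0.1]
opening: 0.0351
grip_force: 0.0
shift(after turn) [ 7.343 -1.192  2.173] turn [ 4.10e-02  7.00e-03 -8.95e+00]
t 13.1 tcp [565.5 -11.  165.2] F [ 0.   0.4 -0.8] open 87.8 grip 0.0 q [-0.04  0.41  1.81 -0.    0.92  0.15]
```

View pics/w3.png

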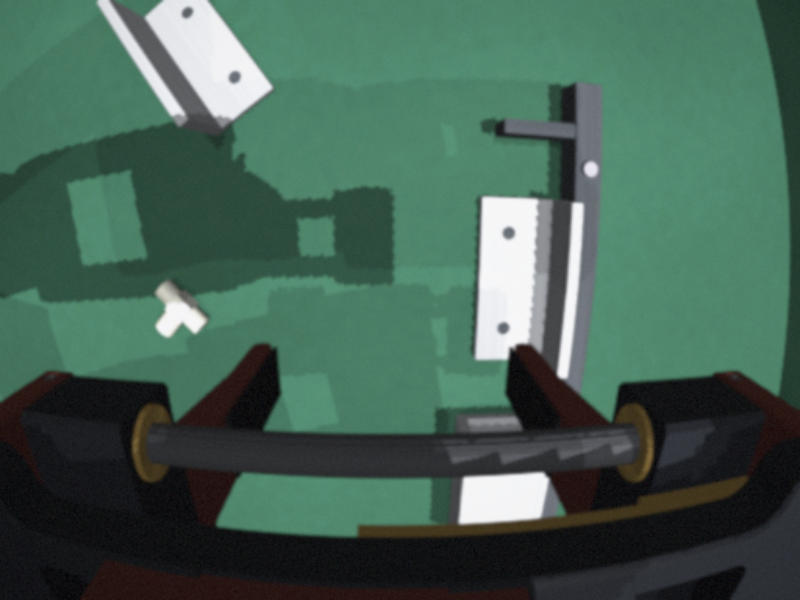

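Base stands flat against the fence: foot tip corners at (481,197) and (474,360), cheek at (540,128), parallel to the bar.

Run:
```python
from h import *
i=cams.camera_info("wrist"); i["R"]=np.load("pics/w3R.npy"); i["t"]=np.load("pics/w3t.npy")
O=np.array([685.,-34.7]);a=np.radians(11.1);X=np.array([np.cos(a),-np.sin(a)]);Y=np.array([np.sin(a),np.cos(a)])
for n,U,V,z in[("tip+",481,197,8),("tip-",474,360,8),("leg+o",584,203,46),("leg-",569,380,46),("cheek tip +",501,121,30),("cheek tip -",501,136,30)]:
    p=cast("wrist",(U+.5)*.64-.5,(V+.5)*.64-.5,z/1000,i)[:2]*1000; print(n,np.round(p,1),"fence",np.round([(p-O)@X,(p-O)@Y],1))
```

```text
tip+ [638.1  37.4] fence [-59.9  61.8]
tip- [614.7 -80.4] fence [-60.2 -58.4]
leg+o [698.2  25.9] fence [ 1.3 62. ]
leg- [675.7 -94.1] fence [  2.4 -60.1]
cheek tip + [656.3  85.9] fence [-51.4 112.8]
cheek tip - [654.4  76.1] fence [-51.3 102.8]
```

```bash
python3 -m jog '[[[0,0,0,0,0,-1,0],[0,0,0,0,0,-1,0],[0,0,0,0,0,-1,0],[0,0,0,0,0,-1,0],[0,0,0,0,0,-1,0]]]' >/dev/null
python3 -m jog '[[[0,0,0,0,0,-1,0],[0,0,0,0,0,-1,0],[0,0,0,0,0,-1,0],[0,0,0,0,0,-0.95,0],[1,-0.2,0,0,0,0,0]]]' >/dev/null
python3 -m jog '[[[1,-0.2,0,0,0,0,0],[1,-0.2,0,0,0,0,0],[1,-0.2,0.4,0,0,0,0],[1,-0.2,0.4,0,0,0,0],[1,-0.2,0.4,0,0,0,0]]]' >/dev/null
python3 -m jog '[[[0.7,0,0.4,0,0,0,0],[0,0,0.4,0,0,0,0],[0,0,0,0,0,0,0],[0,0,0,0,0,0,0]]]' >/dev/null
python3 go.py 441 174.2 38 24.7
python3 - <<'E'
from h import *; import cv2
i=cams.camera_info("wrist");f=cams.grab_frame("wrist");np.save("pics/w4.npy",f);np.save("pics/w4R.npy",i["R"]);np.save("pics/w4t.npy",i["t"]);cv2.imwrite("pics/w4.png",cv2.resize(f[:,:,::-1],(800,600)))
E
```

```text
shift(after turn) [0.66  0.003 2.182] turn [ 0.003  0.002 -0.011]
t 15.05 tcp [449.2 156.2 103.5] F [-0.4  0.5  0.4] open 87.6 grip 0.0 q [ 0.31  0.4   2.03 -0.    0.71 -0.12]
```

View pics/w4.png

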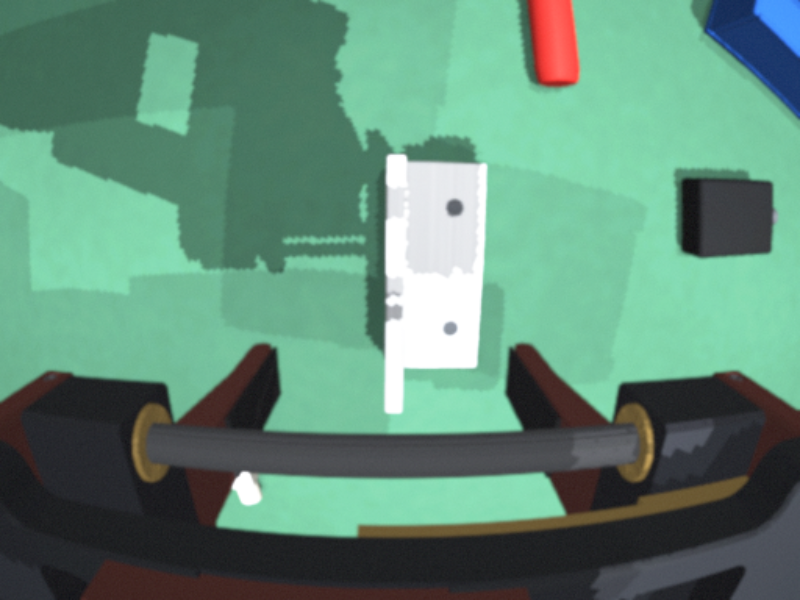

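The cover is between the fingers: leg top from (397,155) to (394,413), foot tip corners (487,163) and (477,368).

Run:
```python
from h import *
i=cams.camera_info("wrist"); i["R"]=np.load("pics/w4R.npy"); i["t"]=np.load("pics/w4t.npy")
q=[cast("wrist",(U+.5)*.64-.5,(V+.5)*.64-.5,z/1000,i)[:2]*1000 for U,V,z in[(397,155,66),(394,413,66),(487,163,8),(477,368,8)]]
print(np.round(q,1),"mid leg",np.round((q[0]+q[1])/2,1),"mid tip",np.round((q[2]+q[3])/2,1))
for a,b in((0,1),(2,3)):
    d=q[a]-q[b]; print(np.hypot(*d),np.degrees(np.arctan2(-d[0],d[1])))
```

```text
[[417.2 231.9]
 [466.3 121.8]
 [463.2 253.1]
 [512.9 142. ]] mid leg [441.7 176.8] mid tip [488.1 197.5]
120.59353296322156 24.036199755159423
121.62259112542984 24.092781942266527
```

```bash
python3 -m jog '[[[0.5,0.02,0,0,0,0.12,0],[0.24,0.02,0,0,0,0,0],[0,0,0.6,0,0,0,0],[0,0,0.8,0,0,0,0],[0,0,0.6,0,0,0,0]]]' >/dev/null
python3 -m jog '[[[0,0,0.18,0,0,0,0],[0,0,0,0,0,0,0],[0,0,0,0,0,0,0],[0,0,0,0,0,0,1],[0,0,0,0,0,0,1]]]' >/dev/null
python3 go.py 441.7 176.3 38 24.2
python3 -m jog '[[[0,0,0,0,0,0,1],[0,0,0,0,0,0,1],[0,0,0,0,0,0,1],[0,0,0,0,0,0,1],[0,0,0,0,0,0,1]]]' >/dev/null
python3 -m jog '[[[0,0,0,0,0,0,1],[0,0,0,0,0,0,1],[0,0,0,0,0,0,1],[0,0,0,0,0,0,1],[0,0,0,0,0,0,1]]]' >/dev/null
python3 go.py 441.7 176.3 38 24.2
```

```text
shift(after turn) [-0.051  0.019  0.027] turn [0.022 0.001 0.001]
t 16.1 tcp [440.5 177.4  38.8] F [ 0.5  0.  -0.1] open 75.2 grip 0.0 q [ 0.36  0.52  2.06  0.    0.56 -0.06]
shift(after turn) [-0.053  0.037  0.   ] turn [ 0.002 -0.     0.001]
t 17.1 tcp [440.  177.3  38. ] F [ 1.  -0.1 -1.5] open 7.6 grip 30.0 q [ 0.36  0.53  2.06  0.    0.56 -0.06]
```

```bash
python3 -m jog '[[[0,0,-0.2,0,0,0,1],[0,0,-0.2,0,0,0,1],[0,0,0,0,0,1,1],[0,0,0,0,0,1,1],[0,0,0,0,0,1,1]]]' >/dev/null
python3 -m jog '[[[0,0,0,0,0,1,1],[0,0,0,0,0,1,1],[0,0,0,0,0,1,1],[0,0,0,0,0,1,1],[0,0,0,0,0,1,1]]]' >/dev/null
python3 -m jog '[[[0,0,0,0,0,0.82,1],[-0.4,0.35,0,0,0,0,1],[-0.7,0.65,0,0,0,0,1],[-0.7,0.65,0,0,0,0,1],[-0.7,0.65,0,0,0,0,1]]]' >/dev/null
python3 -m jog '[[[-0.7,0.65,0,0,0,0,1],[-0.7,0.65,0,0,0,0,1],[-0.7,0.65,0,0,0,0,1],[-0.65,0.65,0,0,0,0,1],[0,0,0,0,0,0,1]]]' >/dev/null
python3 -m jog '[[[0,0,0,0,0,0,1],[0,0,0,0,0,0,1]]]' >/dev/null
python3 go.py 573.6 -10.2 38 -11.1
python3 - <<'E'
from h import *; import cv2
i=cams.camera_info("wrist");f=cams.grab_frame("wrist");np.save("pics/w5.npy",f);np.save("pics/w5R.npy",i["R"]);np.save("pics/w5t.npy",i["t"]);cv2.imwrite("pics/w5.png",cv2.resize(f[:,:,::-1],(800,600)))
E
```

```text
shift(after turn) [-0.036  0.708  0.399] turn [-0.019  0.001  0.01 ]
t 19.3 tcp [553.  -5.  50.] F [ 0.3  0.6 -4. ] open 8.1 grip 30.0 q [-0.03  0.58  1.88  0.    0.69  0.16]
```

View pics/w5.png

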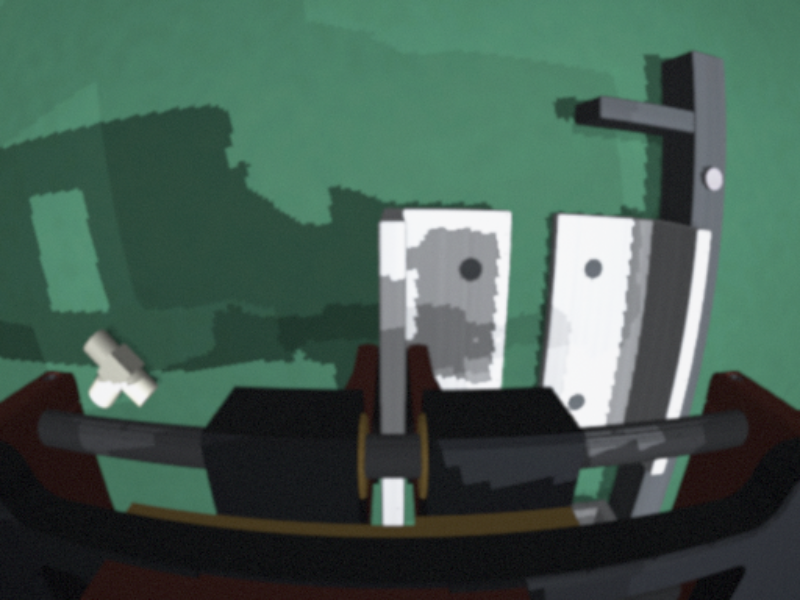

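The cover is held parallel, tip corner at (511,211); the base's tip corner is at (556,214). I compare their y along the fence.

Run:
```python
from h import *
i=cams.camera_info("wrist"); i["R"]=np.load("pics/w5R.npy"); i["t"]=np.load("pics/w5t.npy")
O=np.array([685.,-34.7]);a=np.radians(11.1);X=np.array([np.cos(a),-np.sin(a)]);Y=np.array([np.sin(a),np.cos(a)])
for n,U,V,z in[("cov tip+",511,211,20),("cov footroot+",405,209,20),("cov leg+",392,221,78),("cov leg-",392,525,78),("base tip+",556,214,8),("base root+",632,219,8),("base leg+",705,231,46),("base leg-",657,473,46),("tcp",0,0,0)]:
    p=cast("wrist",(U+.5)*.64-.5,(V+.5)*.64-.5,z/1000,i)[:2]*1000
    if n=="tcp": p=np.array([553.,-5.])
    print(n,"fence",np.round([(p-O)@X,(p-O)@Y],1))
```

```text
cov tip+ fence [-85.   63.2]
cov footroot+ fence [-130.    63.2]
cov leg+ fence [-135.2   63. ]
cov leg- fence [-135.3  -48.6]
base tip+ fence [-60.2  62. ]
base root+ fence [-19.6  61.8]
base leg+ fence [-2.5 61.5]
base leg- fence [ -3.1 -57.9]
tcp fence [-135.2    3.7]
```

```bash
python3 -m jog '[[[-0.043,0.3,0,0,0,0,1],[0,0.4,0,0,0,0,1],[0,0,0.2,0,0,0,1],[0,0,0.19,0,0,0,1],[0,0,0,0,0,0,1]]]' >/dev/null
python3 -m jog '[[[0,0,0.015,0,0,0,1],[0,0,0,0,0,0,1],[0,0,0,0,0,0,1]]]' | grep -E "pos|force"
python3 -m jog '[[[0,0,0.02,0,0,0,1],[0,0,0,0,0,0,1],[0,0,0,0,0,0,1]]]' | grep -E "pos|force"
python3 go.py 577.5 -11 38 -11.1
```

```text
tool_pos: [0.573, -0.01, 0.0392]
contact_force: [-11.0, 4.8, 22.3]
grip_force: 30.6
tool_pos: [0.5726, -0.0099, 0.0387]
contact_force: [-13.6, 4.6, 24.5]
grip_force: 31.0
shift(after turn) [-0.004  0.167  0.024] turn [-0.048 -0.004  0.008]
t 20.45 tcp [572.6  -9.9  38.7] F [-13.6   4.6  24.5] open 10.3 grip 31.0 q [-0.04  0.62  1.84  0.    0.69  0.15]
```

Something resisted the last lowering, and the leg seems to tilt in the pads. I back up 1.5 mm and look.

```bash
python3 -m jog '[[[0,0,-0.05,0,0,0,1],[0,0,0,0,0,0,1],[0,0,0,0,0,0,1]]]' | grep -E "pos|force|open"
python3 - <<'E'
from h import *; import cv2
i=cams.camera_info("wrist");f=cams.grab_frame("wrist");s=cams.grab_frame("scene")
a=cv2.resize(f[110:290,220:480,::-1],(780,540),interpolation=cv2.INTER_CUBIC)[:,:400+130]
b=cv2.resize(s[100:260,150:330,::-1],None,fx=3,fy=3,interpolation=cv2.INTER_CUBIC)
b=b[:540,:270+230]; c=np.zeros((540,800,3),np.uint8); c[:,:420]=a[:,:420]; c[:480,420:800]=b[:480,40:420]; cv2.imwrite("pics/w6.png",c)
E
```

```text
tool_pos: [0.5737, -0.0101, 0.0401]
contact_force: [-9.1, 3.2, 17.9]
opening: 0.0096
grip_force: 30.0
```

View pics/w6.png

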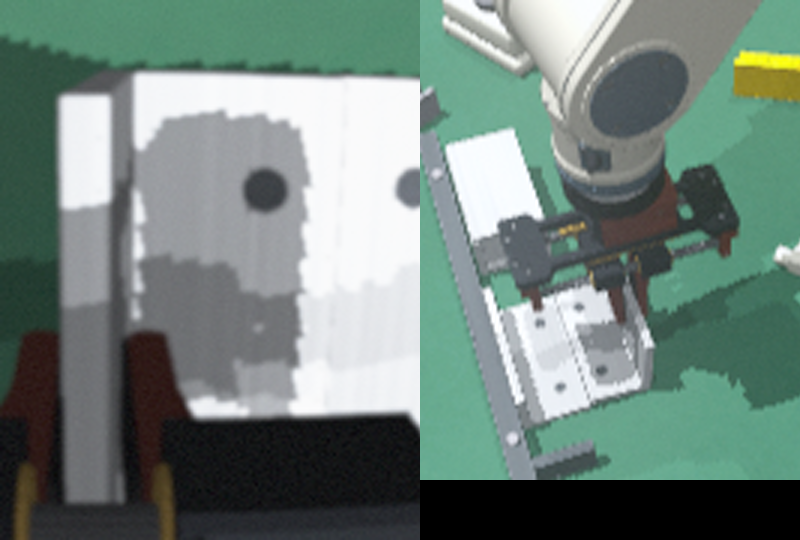

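The cover's foot appears to be resting on the base's foot, with the leg leaning back. I'll raise it clear, retreat 15 mm, then lower it again.

```bash
python3 -m jog '[[[0,0,-0.15,0,0,0,1],[0,0,-0.2,0,0,0,1],[0,0,-0.1,0,0,0,1],[0,0,0,0,0,0,1],[0,0,0,0,0,0,1]]]' | grep -E "pos|force|open"
python3 -m jog '[[[0,-0.3,0,0,0,0,1],[0,-0.3,0,0,0,0,1],[0,0,0,0,0,0,1],[0,0,0.25,0,0,0,1],[0,0,0,0,0,0,1]]]' | grep -E "pos|force|open"
python3 -m jog '[[[0,0,0.1,0,0,0,1],[0,0,0.05,0,0,0,1],[0,0,0,0,0,0,1]]]' | grep -E "pos|force|open"
python3 go.py 577.5 -11 38 -11.1
```

```text
tool_pos: [0.5739, -0.0108, 0.0519]
contact_force: [0.2, 0.4, -3.2]
opening: 0.008
grip_force: 30.0
tool_pos: [0.5563, -0.0073, 0.0439]
contact_force: [-0.1, 0.4, -3.8]
opening: 0.0081
grip_force: 30.0
tool_pos: [0.5566, -0.0074, 0.04]
contact_force: [0.0, 0.1, -4.0]
opening: 0.0078
grip_force: 30.0
shift(after turn) [0.016 0.706 0.066] turn [-0.006  0.001  0.006]
t 22.15 tcp [556.6  -7.4  40. ] F [ 0.   0.1 -4. ] open 7.8 grip 30.0 q [-0.03  0.6   1.88  0.    0.67  0.16]
```

```bash
python3 -m jog '[[[0,0,0.05,0,0,0,1],[0,0,0,0,0,0,1],[0,0,0,0,0,0,1]]]' | grep -E "pos|force|open"
python3 -m jog '[[[0,0,0.03,0,0,0,1],[0,0,0,0,0,0,1],[0,0,0,0,0,0,1]]]' | grep -E "pos|force|open"
python3 -m jog '[[[0,0,0.03,0,0,0,1],[0,0,0,0,0,0,1],[0,0,0,0,0,0,1]]]' | grep -E "pos|force|open"
python3 - <<'E'
from h import *; import cv2
i=cams.camera_info("wrist");f=cams.grab_frame("wrist");np.save("pics/w7.npy",f);np.save("pics/w7R.npy",i["R"]);np.save("pics/w7t.npy",i["t"])
a=cv2.resize(f[100:290,210:480,::-1],None,fx=2.9,fy=2.9,interpolation=cv2.INTER_CUBIC);cv2.imwrite("pics/w7.png",a)
E
```

```text
tool_pos: [0.5567, -0.0074, 0.0388]
contact_force: [0.2, -0.3, -3.5]
opening: 0.0078
grip_force: 30.0
tool_pos: [0.5567, -0.0074, 0.0379]
contact_force: [0.5, 0.6, -3.0]
opening: 0.0077
grip_force: 30.0
tool_pos: [0.5568, -0.0074, 0.0372]
contact_force: [-1.1, -1.4, 0.8]
opening: 0.008
grip_force: 30.0
```

View pics/w7.png

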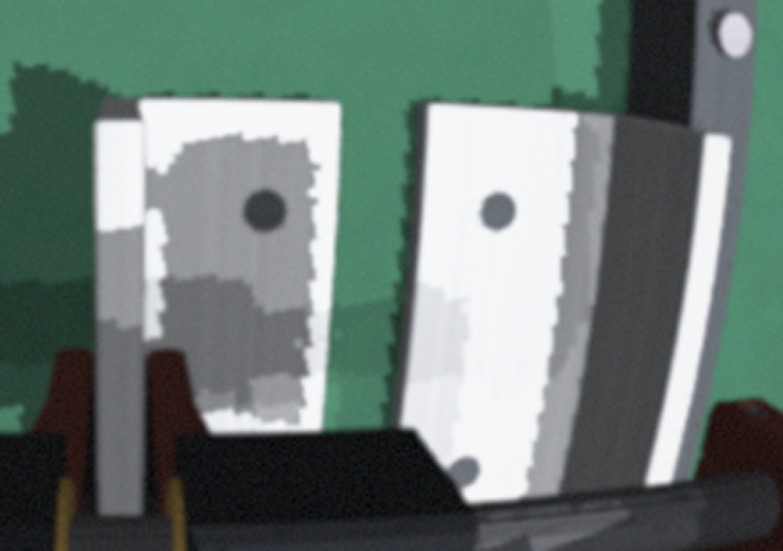

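Both feet are flat and parallel, with a visible gap between the cover's tip corner at (340,103) and the base's tip corner at (426,102). That was my tenth and last picture, so I rely on numbers from here.

Run:
```python
from h import *
i=cams.camera_info("wrist"); i["R"]=np.load("pics/w7R.npy"); i["t"]=np.load("pics/w7t.npy")
O=np.array([685.,-34.7]);a=np.radians(11.1);X=np.array([np.cos(a),-np.sin(a)]);Y=np.array([np.sin(a),np.cos(a)])
for n,U,V,z in[("cov tip+",341,103,8),("cov tip low",322,425,8),("cov root+",143,100,8),("cov leg+",118,120,66),("cov leg in",143,120,66),("base tip+",426,102,8),("base tip low",400,420,8),("base root+",612,117,8),("base leg+in",703,135,46),("base leg+out",731,137,46)]:
    p=cast("wrist",210+(U+.5)/2.9-.5,100+(V+.5)/2.9-.5,z/1000,i)[:2]*1000
    print(n,np.round([(p-O)@X,(p-O)@Y],1))
s=status.state()["tool_pos"][:2]*1000;print("tcp",(s-O)@X,(s-O)@Y)
```

```text
cov tip+ [-80.7  61.4]
cov tip low [-80.4 -17.9]
cov root+ [-125.8   61.3]
cov leg+ [-131.2   61.5]
cov leg in [-127.3   61.5]
base tip+ [-59.9  62.4]
base tip low [-59.8 -17.2]
base root+ [-8.  61.7]
base leg+in [-7.4 61.7]
base leg+out [ 1.  61.8]
tcp -131.08591349574422 2.0366591112364807
```

```bash
python3 -m jog '[[[0.017,0.1,0,0,0,0,1],[0,0.12,0,0,0,0,1],[0,0.12,0,0,0,0,1],[0,0.06,0,0,0,0,1],[0,0,0,0,0,0,1]]]' | grep -E "pos|force|open"
python3 -m jog '[[[0,0.1,0,0,0,0,1],[0,0,0,0,0,0,1],[0,0,0,0,0,0,1]]]' | grep -E "pos|force|open"
python3 go.py 577.5 -11 37.2 -11.1
python3 - <<'E'
from h import *
O=np.array([685.,-34.7]);a=np.radians(11.1);X=np.array([np.cos(a),-np.sin(a)]);Y=np.array([np.sin(a),np.cos(a)])
s=status.state()["tool_pos"][:2]*1000;print("tcp",(s-O)@X,(s-O)@Y)
E
```

```text
tool_pos: [0.5682, -0.0091, 0.0371]
contact_force: [-5.5, -0.5, 5.4]
opening: 0.0079
grip_force: 30.0
tool_pos: [0.5708, -0.0096, 0.0371]
contact_force: [-5.9, -0.2, 4.6]
opening: 0.0081
grip_force: 30.0
shift(after turn) [-0.004  0.229 -0.004] turn [-0.015  0.001  0.01 ]
t 23.9 tcp [570.8  -9.6  37.1] F [-5.9 -0.2  4.6] open 8.1 grip 30.0 q [-0.04  0.62  1.84  0.    0.68  0.16]
tcp -116.92132695440239 2.6897447672123183
```

```bash
for k in 1 2; do :; done
python3 -m jog '[[[0,0.08,0,0,0,0,1],[0,0,0,0,0,0,1],[0,0,0,0,0,0,1]]]' | grep -E "pos|force|open"
python3 -m jog '[[[0,0.04,0,0,0,0,1],[0,0,0,0,0,0,1],[0,0,0,0,0,0,1]]]' | grep -E "pos|force|open"
python3 -m jog '[[[0,0.03,0,0,0,0,1],[0,0,0,0,0,0,1],[0,0,0,0,0,0,1]]]' | grep -E "pos|force|open"
```

```text
tool_pos: [0.5734, -0.0101, 0.0371]
contact_force: [-6.9, 1.5, 7.3]
opening: 0.0081
grip_force: 30.0
tool_pos: [0.5734, -0.0101, 0.0372]
contact_force: [-9.3, 1.6, 12.6]
opening: 0.008
grip_force: 30.0
tool_pos: [0.5734, -0.0101, 0.0372]
contact_force: [-13.7, 2.1, 15.3]
opening: 0.0076
grip_force: 30.0
```

```bash
cat > prof.py <<'E'
import sys; from h import *
i=cams.camera_info("wrist"); f=cams.grab_frame("wrist").astype(int)
O=np.array([685.,-34.7]);a=np.radians(11.1);X=np.array([np.cos(a),-np.sin(a)]);Y=np.array([np.sin(a),np.cos(a)])
def proj(P):
    p=np.array(i["R"])@P+np.array(i["t"]); th=np.arctan2(np.hypot(p[0],p[1]),p[2]); h=np.hypot(p[0],p[1])
    return i["cx"]+i["fx"]*th*p[0]/h, i["cy"]+i["fy"]*th*p[1]/h
for y in(55,45,20,0):
    out=[]
    for x in range(-74,-50):
        q=O+x*X+y*Y; u,v=proj(np.array([q[0],q[1],8])/1000); out.append((int(round(u)),int(round(v)),f[int(round(v)),int(round(u))]))
    print("y",y,out[0][:2]," ".join(f"{x}:{c[0]},{c[1]-c[0]}" for x,(_,_,c) in zip(range(-74,-50),out)))
E
python3 prof.py
```

```text
y 55 (312, 145) -74:249,0 -73:249,0 -72:249,0 -71:249,0 -70:249,0 -69:248,1 -68:249,0 -67:249,0 -66:249,0 -65:248,0 -64:165,16 -63:87,27 -62:51,25 -61:62,9 -60:142,1 -59:209,3 -58:248,1 -57:249,0 -56:248,1 -55:249,0 -54:249,0 -53:249,0 -52:248,0 -51:248,1
y 45 (312, 160) -74:155,3 -73:156,2 -72:156,1 -71:156,4 -70:152,2 -69:148,2 -68:208,2 -67:244,0 -66:249,0 -65:240,3 -64:195,16 -63:64,36 -62:50,30 -61:71,5 -60:112,3 -59:191,3 -58:249,0 -57:249,0 -56:249,0 -55:249,0 -54:249,0 -53:249,0 -52:249,0 -51:249,0
y 20 (310, 197) -74:156,3 -73:155,2 -72:156,3 -71:154,1 -70:152,2 -69:153,2 -68:228,1 -67:245,0 -66:250,0 -65:243,2 -64:191,15 -63:56,37 -62:42,22 -61:84,3 -60:137,2 -59:206,2 -58:247,2 -57:248,1 -56:248,1 -55:247,1 -54:248,1 -53:248,1 -52:249,0 -51:248,1
y 0 (309, 224) -74:110,2 -73:114,3 -72:112,0 -71:110,1 -70:114,0 -69:126,2 -68:190,4 -67:222,3 -66:235,3 -65:226,4 -64:179,7 -63:48,18 -62:42,16 -61:54,8 -60:132,2 -59:185,4 -58:220,2 -57:228,1 -56:228,2 -55:225,3 -54:226,2 -53:227,3 -52:229,2 -51:229,2
```

```bash
python3 - <<'E'
from h import *
s=status.state(); F=s["contact_force"];M=s["wrist_torque"];print(F,M,s["joint_torque"])
X=np.array([.9813,-.1925,0]);Y=np.array([.1925,.9813,0])
print("F fence",F@X,F@Y,F[2],"M fence",M@X,M@Y,M[2])
E
python3 -m jog '[[[0,-0.1,0,0,0,0,1],[0,0,0,0,0,0,1],[0,0,0,0,0,0,1]]]' | grep -E "pos|force|open"
python3 - <<'E'
from h import *
s=status.state(); F=s["contact_force"];M=s["wrist_torque"]
X=np.array([.9813,-.1925,0]);Y=np.array([.1925,.9813,0])
print("F fence",F@X,F@Y,F[2],"M fence",M@X,M@Y,M[2])
E
```

```text
[-12.60742097   3.24740904  15.51512551] [0.73887089 1.97394821 0.15575372] [ -1.75618675 -49.85017061 -22.38432527  -0.49104016  -3.51223536
   0.15388462]
F fence -12.996788437598388 0.7597539529467984 15.515125506118666 M fence 0.3450689759698695 2.0792680215071013 0.15575371526323142
tool_pos: [0.5732, -0.0099, 0.0371]
contact_force: [-3.4, 1.9, 4.6]
opening: 0.0078
grip_force: 30.0
F fence -3.743073470151618 1.2372118642357743 4.648268217479333 M fence 0.35652780303986786 0.6976147236246037 0.0457491502027715
```

The force ratio (about 0.6 throughout) looks like plain table friction, with the foot pressed down rather than butted. I raise it a touch and continue.

```bash
python3 -m jog '[[[0,0,-0.03,0,0,0,1],[0,0,0,0,0,0,1],[0,0,0,0,0,0,1]]]' | grep -E "pos|force|open"
python3 -m jog '[[[0,0.05,0,0,0,0,1],[0,0,0,0,0,0,1],[0,0,0,0,0,0,1]]]' | grep -E "pos|force|open"
python3 -m jog '[[[0,0.04,0,0,0,0,1],[0,0,0,0,0,0,1],[0,0,0,0,0,0,1]]]' | grep -E "pos|force|open"
python3 prof.py | grep -E "y (45|20)"
```

```text
tool_pos: [0.5731, -0.0102, 0.0375]
contact_force: [-0.2, 0.3, -3.1]
opening: 0.0079
grip_force: 30.0
tool_pos: [0.5745, -0.0104, 0.0378]
contact_force: [-0.7, 0.6, -3.3]
opening: 0.0077
grip_force: 30.0
tool_pos: [0.5756, -0.0106, 0.0379]
contact_force: [0.7, 0.1, -3.9]
opening: 0.0081
grip_force: 30.0
y 45 (308, 160) -74:159,1 -73:153,2 -72:155,3 -71:157,4 -70:159,2 -69:157,3 -68:169,1 -67:203,0 -66:243,1 -65:248,0 -64:249,1 -63:249,0 -62:243,0 -61:122,3 -60:106,3 -59:233,3 -58:247,1 -57:249,0 -56:249,0 -55:249,0 -54:249,0 -53:249,0 -52:249,0 -51:249,0
y 20 (306, 196) -74:154,3 -73:158,2 -72:158,2 -71:155,2 -70:157,2 -69:156,3 -68:153,3 -67:153,2 -66:188,2 -65:234,0 -64:250,0 -63:250,0 -62:243,0 -61:104,2 -60:107,2 -59:234,2 -58:246,1 -57:248,1 -56:248,1 -55:248,1 -54:248,1 -53:248,1 -52:249,0 -51:248,1
```

```bash
python3 -m jog '[[[0,0.04,0,0,0,0,1],[0,0,0,0,0,0,1],[0,0,0,0,0,0,1]]]' | grep -E "pos|force|open"
python3 -m jog '[[[0,0.03,0,0,0,0,1],[0,0,0,0,0,0,1],[0,0,0,0,0,0,1]]]' | grep -E "pos|force|open"
python3 -m jog '[[[0,0.03,0,0,0,0,1],[0,0,0,0,0,0,1],[0,0,0,0,0,0,1]]]' | grep -E "pos|force|open"
python3 prof.py | grep -E "y (45|20)"
```

```text
tool_pos: [0.5768, -0.0108, 0.0379]
contact_force: [-0.1, -0.1, -3.7]
opening: 0.0077
grip_force: 30.0
tool_pos: [0.5775, -0.011, 0.0378]
contact_force: [-1.3, -0.7, -3.6]
opening: 0.0082
grip_force: 30.0
tool_pos: [0.5776, -0.011, 0.0377]
contact_force: [-5.0, 1.5, -1.4]
opening: 0.0076
grip_force: 30.0
y 45 (305, 160) -74:158,3 -73:156,2 -72:154,3 -71:157,3 -70:157,3 -69:158,3 -68:157,4 -67:156,3 -66:156,1 -65:151,2 -64:194,1 -63:238,1 -62:250,0 -61:249,0 -60:229,2 -59:229,2 -58:243,2 -57:250,0 -56:249,0 -55:249,0 -54:249,0 -53:249,1 -52:249,0 -51:249,1
y 20 (304, 196) -74:157,3 -73:151,3 -72:157,1 -71:156,3 -70:159,2 -69:156,2 -68:160,1 -67:158,4 -66:155,3 -65:159,3 -64:188,2 -63:235,1 -62:250,0 -61:250,0 -60:213,2 -59:222,3 -58:243,1 -57:249,1 -56:249,1 -55:248,1 -54:248,1 -53:248,2 -52:249,1 -51:249,0
```

Butted, at exactly the predicted position. Now I check the end alignment.

```bash
cat > ends.py <<'E'
from h import *; from scipy.ndimage import map_coordinates as mc
O=np.array([685.,-34.7]);a=np.radians(11.1);X=np.array([np.cos(a),-np.sin(a)]);Y=np.array([np.sin(a),np.cos(a)])
i=cams.camera_info("wrist"); f=cams.grab_frame("wrist")[:,:,0].astype(float)
def proj(P):
    p=np.array(i["R"])@P+np.array(i["t"]); h=np.hypot(p[0],p[1]); th=np.arctan2(h,p[2]); return i["cx"]+i["fx"]*th*p[0]/h, i["cy"]+i["fy"]*th*p[1]/h
ys=np.arange(50,72,.25)
for x in(-72,-68,-65,-62.5,-57.5,-55,-52,-48,-42):
    uv=np.array([proj(np.r_[(O+x*X+y*Y)/1000,.008]) for y in ys]); g=mc(f,[uv[:,1],uv[:,0]],order=1)
    h=(g[:8].mean()+g[-8:].mean())/2; k=np.argmax(g<h); print(x,"edge y",ys[k]-.25*(h-g[k])/max(g[k-1]-g[k],1e-6))
E
python3 ends.py
```

```text
-72 edge y 62.53633861783261
-68 edge y 62.472111949093886
-65 edge y 62.285540515544966
-62.5 edge y 62.14820317053023
-57.5 edge y 62.28497490466231
-55 edge y 62.272756561878474
-52 edge y 62.259237482516966
-48 edge y 62.2271344799191
-42 edge y 62.334806047327326
```

Ends are aligned to within 0.2 mm. I release, go up and behind the leg, and close the fingers.

```bash
python3 -m jog '[[[0,-0.02,0.015,0,0,0,1],[0,0,0,0,0,0,0.8],[0,0,0,0,0,0,0.7],[0,0,0,0,0,0,0.6],[0,0,0,0,0,0,0.6]]]' | grep -E "pos|force|open"
python3 -m jog '[[[0,0,0,0,0,0,0.6],[0,0,-0.3,0,0,0,0.6],[0,0,-0.6,0,0,0,0.6],[0,0,-0.8,0,0,0,0.6],[0,0,0,0,0,0,0.6]]]' | grep -E "pos|force|open"
python3 ends.py
python3 prof.py | grep -E "y (45|20)"
python3 -m jog '[[[0,-0.3,0,0,0,0,1],[0,-0.4,0,0,0,0,1],[0,-0.4,0,0,0,0,1],[0,0,0,0,0,0,1],[0,0,0,0,0,0,1]]]' | grep -E "pos|force|open"
python3 -m jog '[[[0,0,0,0,0,0,1],[0,0,0,0,0,0,1],[0,0,0,0,0,0,1],[0,0,0,0,0,0,1]]]' | grep -E "pos|force|open"
```

```text
tool_pos: [0.5787, -0.0111, 0.0378]
contact_force: [0.6, -0.7, -0.7]
opening: 0.0336
grip_force: 0.0
tool_pos: [0.5803, -0.0111, 0.0917]
contact_force: [0.7, -0.4, -0.2]
opening: 0.0349
grip_force: 0.0
-72 edge y 62.20477515391455
-68 edge y 62.144106330764735
-65 edge y 62.11323216297679
-62.5 edge y 62.08073140242742
-57.5 edge y 62.33525272008692
-55 edge y 62.39590607828748
-52 edge y 62.441056186604655
-48 edge y 62.362029073969396
-42 edge y 62.39007766238248
y 45 (292, 151) -74:249,0 -73:250,0 -72:249,0 -71:250,0 -70:249,1 -69:250,0 -68:250,0 -67:249,1 -66:250,0 -65:249,0 -64:249,1 -63:249,1 -62:249,0 -61:240,1 -60:228,2 -59:235,2 -58:247,0 -57:249,1 -56:250,0 -55:249,1 -54:249,1 -53:249,0 -52:250,0 -51:249,1
y 20 (291, 180) -74:250,0 -73:249,1 -72:249,1 -71:249,1 -70:249,0 -69:249,1 -68:249,1 -67:250,0 -66:249,1 -65:249,1 -64:249,1 -63:250,0 -62:249,0 -61:238,2 -60:220,3 -59:234,1 -58:246,2 -57:249,1 -56:249,1 -55:248,1 -54:248,2 -53:249,0 -52:249,1 -51:249,1
tool_pos: [0.5452, -0.0046, 0.0883]
contact_force: [-0.6, -0.6, 0.6]
opening: 0.0009
grip_force: 0.0
tool_pos: [0.5458, -0.0048, 0.0884]
contact_force: [-0.2, 0.1, 0.0]
opening: 0.0005
grip_force: 0.0
```

```bash
python3 -m jog '[[[0,0,0.5,0,0,0,1],[0,0,0.51,0,0,0,1],[0,0.1,0,0,0,0,1],[0,0.1,0,0,0,0,1],[0,0,0,0,0,0,1]]]' | grep -E "pos|force"
python3 -m jog '[[[0,0.1,0,0,0,0,1],[0,0.1,0,0,0,0,1],[0,0,0,0,0,0,1]]]' | grep -E "pos|force"
python3 -m jog '[[[0,0.1,0,0,0,0,1],[0,0.1,0,0,0,0,1],[0,0,0,0,0,0,1]]]' | grep -E "pos|force"
```

```text
tool_pos: [0.5524, -0.0059, 0.0584]
contact_force: [0.6, -0.7, -0.1]
grip_force: 0.0
tool_pos: [0.5582, -0.0071, 0.0586]
contact_force: [-0.5, -0.6, -0.6]
grip_force: 0.0
tool_pos: [0.5638, -0.0082, 0.0583]
contact_force: [0.5, -0.3, 0.2]
grip_force: 0.0
```

```bash
python3 -m jog '[[[0,0.1,0,0,0,0,1],[0,0.1,0,0,0,0,1],[0,0,0,0,0,0,1]]]' | grep -E "pos|force"
python3 -m jog '[[[0,0.1,0,0,0,0,1],[0,0.1,0,0,0,0,1],[0,0,0,0,0,0,1]]]' | grep -E "pos|force"
python3 -m jog '[[[0,0.1,0,0,0,0,1],[0,0.1,0,0,0,0,1],[0,0,0,0,0,0,1]]]' | grep -E "pos|force"
```

```text
tool_pos: [0.5657, -0.0089, 0.0577]
contact_force: [-8.7, 2.0, 7.1]
grip_force: 5.0
tool_pos: [0.569, -0.0096, 0.0576]
contact_force: [-17.1, 3.5, 16.4]
grip_force: 9.7
tool_pos: [0.5699, -0.0099, 0.0578]
contact_force: [-33.4, 8.7, 34.1]
grip_force: 18.9
```

The finger jams by friction, because the leg's contact point rises at 45° as it tips. I back off, then follow the arc of the leg around its foot tip instead.

```bash
python3 -m jog '[[[0,-0.15,0,0,0,0,1],[0,-0.15,0,0,0,0,1],[0,0,0,0,0,0,1],[0,0,0,0,0,0,1]]]' | grep -E "pos|force"
python3 go.py 573.4 -11 58 -11.1
python3 -m jog '[[[0,-0.15,0,0,0,0,1],[0,0,0,0,0,0,1],[0,0,0,0,0,0,1]]]' | grep -E "pos|force"
python3 ends.py; python3 prof.py | grep -E "y (45|20)"
```

```text
tool_pos: [0.5693, -0.0095, 0.0579]
contact_force: [-9.8, 2.1, 9.0]
grip_force: 5.3
shift(after turn) [-0.022  0.145 -0.005] turn [-0.085  0.009  0.006]
t 31.5 tcp [569.3  -9.5  57.9] F [-9.8  2.1  9. ] open 0.4 grip 5.3 q [-0.04  0.58  1.84  0.    0.73  0.16]
tool_pos: [0.5669, -0.0089, 0.058]
contact_force: [-4.8, 1.0, 4.1]
grip_force: 2.9
-72 edge y 62.039106012819715
-68 edge y 62.027562008329284
-65 edge y 62.03221156224088
-62.5 edge y 62.02906236097312
-57.5 edge y 62.29672951068327
-55 edge y 62.36229431009373
-52 edge y 62.404101570385805
-48 edge y 62.34348492638969
-42 edge y 62.31939869176184
y 45 (315, 156) -74:243,0 -73:243,1 -72:243,0 -71:243,0 -70:243,1 -69:244,0 -68:243,0 -67:243,1 -66:243,1 -65:242,1 -64:242,1 -63:242,1 -62:243,1 -61:231,0 -60:183,3 -59:191,1 -58:242,1 -57:243,0 -56:243,1 -55:243,0 -54:242,1 -53:243,0 -52:243,0 -51:242,0
y 20 (313, 189) -74:243,0 -73:244,0 -72:243,0 -71:243,1 -70:243,0 -69:243,0 -68:243,0 -67:243,1 -66:242,1 -65:242,1 -64:243,0 -63:243,0 -62:241,0 -61:233,1 -60:205,3 -59:194,3 -58:238,1 -57:240,2 -56:242,2 -55:241,2 -54:242,1 -53:242,1 -52:242,2 -51:243,0
```

```bash
python3 -m jog '[[[0,0.06,-0.07,0,0,0,1],[0,0.06,-0.06,0,0,0,1],[0,0,0,0,0,0,1]]]' | grep -E "pos|force"
python3 -m jog '[[[0,0.08,-0.07,0,0,0,1],[0,0.08,-0.07,0,0,0,1],[0,0,0,0,0,0,1]]]' | grep -E "pos|force"
python3 -m jog '[[[0,0.08,-0.06,0,0,0,1],[0,0.08,-0.06,0,0,0,1],[0,0,0,0,0,0,1]]]' | grep -E "pos|force"
```

```text
tool_pos: [0.572, -0.0099, 0.0623]
contact_force: [-1.3, 0.3, -0.1]
grip_force: 0.9
tool_pos: [0.5768, -0.0107, 0.0666]
contact_force: [-2.3, -0.6, -0.4]
grip_force: 0.7
tool_pos: [0.5813, -0.0116, 0.0702]
contact_force: [-1.5, -0.1, 0.3]
grip_force: 0.8
```

```bash
python3 -m jog '[[[0,0.1,-0.05,0,0,0,1],[0,0.1,-0.05,0,0,0,1],[0,0.1,-0.05,0,0,0,1],[0,0,0,0,0,0,1]]]' | grep -E "pos|force"
python3 -m jog '[[[0,0.1,-0.04,0,0,0,1],[0,0.1,-0.04,0,0,0,1],[0,0.1,-0.03,0,0,0,1],[0,0,0,0,0,0,1]]]' | grep -E "pos|force"
python3 -m jog '[[[0,0.1,-0.02,0,0,0,1],[0,0.1,-0.02,0,0,0,1],[0,0.1,-0.01,0,0,0,1],[0,0,0,0,0,0,1]]]' | grep -E "pos|force"
```

```text
tool_pos: [0.5903, -0.0134, 0.0747]
contact_force: [-1.2, 0.9, 0.5]
grip_force: 0.8
tool_pos: [0.599, -0.0151, 0.0779]
contact_force: [-1.8, 0.0, 0.6]
grip_force: 0.7
tool_pos: [0.6078, -0.0169, 0.0792]
contact_force: [-1.2, -0.1, 1.4]
grip_force: 0.7
```

```bash
python3 -m jog '[[[0,0.1,0,0,0,0,1],[0,0.1,0,0,0,0,1],[0,0.1,0,0,0,0,1],[0,0,0,0,0,0,1]]]' | grep -E "pos|force"
python3 -m jog '[[[0,0.1,0.02,0,0,0,1],[0,0.1,0.02,0,0,0,1],[0,0.1,0.03,0,0,0,1],[0,0,0,0,0,0,1]]]' | grep -E "pos|force"
python3 -m jog '[[[0,0.1,0.04,0,0,0,1],[0,0.1,0.05,0,0,0,1],[0,0.1,0.05,0,0,0,1],[0,0,0,0,0,0,1]]]' | grep -E "pos|force"
```

```text
tool_pos: [0.6167, -0.0186, 0.0793]
contact_force: [-1.5, -0.3, 3.5]
grip_force: 1.5
tool_pos: [0.6262, -0.0204, 0.0777]
contact_force: [0.2, 0.4, 5.4]
grip_force: 2.1
tool_pos: [0.6336, -0.022, 0.0725]
contact_force: [0.7, 0.2, 1.7]
grip_force: 0.8
```

```bash
python3 -m jog '[[[0,0.08,0.07,0,0,0,1],[0,0.07,0.07,0,0,0,1],[0,0,0,0,0,0,1]]]' | grep -E "pos|force"
python3 -m jog '[[[0,0.08,0.08,0,0,0,1],[0,0.07,0.08,0,0,0,1],[0,0,0,0,0,0,1]]]' | grep -E "pos|force"
python3 -m jog '[[[0,0.08,0.09,0,0,0,1],[0,0.06,0.08,0,0,0,1],[0,0,0,0,0,0,1]]]' | grep -E "pos|force"
```

```text
tool_pos: [0.6376, -0.0228, 0.0678]
contact_force: [0.5, 0.5, -0.4]
grip_force: 0.0
tool_pos: [0.6424, -0.0237, 0.0633]
contact_force: [0.1, 0.1, -0.3]
grip_force: 0.0
tool_pos: [0.6466, -0.0245, 0.0583]
contact_force: [0.2, 0.2, -0.8]
grip_force: 0.0
```

It has fallen by itself. I move away and measure it.

```bash
python3 -m jog '[[[0,0,-0.6,0,0,0,1],[0,-0.6,-1,0,0,0,1],[0,-1,-1,0,0,0,1],[0,-1,-0.6,0,0,0,1],[0,0,0,0,0,0,1]]]' | grep -E "pos|force"
python3 -m jog '[[[0,0,0,0,0,0,1],[0,0,0,0,0,0,1]]]' >/dev/null
cat > box.py <<'E'
from h import *; from scipy.ndimage import map_coordinates as mc
O=np.array([685.,-34.7]);a=np.radians(11.1);X=np.array([np.cos(a),-np.sin(a)]);Y=np.array([np.sin(a),np.cos(a)])
i=cams.camera_info("wrist"); F=cams.grab_frame("wrist").astype(float)
def proj(P):
    p=np.array(i["R"])@P+np.array(i["t"]); h=np.hypot(p[0],p[1]); th=np.arctan2(h,p[2]); return i["cx"]+i["fx"]*th*p[0]/h, i["cy"]+i["fy"]*th*p[1]/h
def samp(pts,ch=0):
    uv=np.array([proj(p) for p in pts]); return mc(F[:,:,ch],[uv[:,1],uv[:,0]],order=1),uv
W=lambda x,y,z:np.r_[(O+x*X+y*Y)/1000,z/1000]
for y in(58,40,20,0,-20,-40,-55):
    xs=np.arange(-80,12,2.); g,uv=samp([W(x,y,54) for x in xs]); print("y",y,np.round(uv[0]),np.round(uv[-1]),"x -80..10:"," ".join(str(int(v)) for v in g))
for x in(-66,-50,-30,-10,-4):
    ys=np.arange(52,72,1.); g,uv=samp([W(x,y,54) for y in ys]); print("x",x,"y 52..71:"," ".join(str(int(v)) for v in g))
E
python3 box.py
```

```text
tool_pos: [0.568, -0.009, 0.157]
contact_force: [0.0, -0.1, -0.3]
grip_force: 0.0
y 58 [292. 134.] [385. 138.] x -80..10: 48 48 57 71 67 69 153 248 250 249 250 250 250 250 250 250 250 249 250 250 250 249 249 250 250 249 247 249 249 249 249 249 249 249 249 249 248 248 248 215 122 110 108 108 104 89
y 40 [292. 154.] [384. 156.] x -80..10: 47 44 54 71 70 66 154 248 250 250 250 250 250 250 250 250 250 250 250 250 250 249 250 250 250 249 248 248 250 249 248 249 249 250 249 249 247 247 248 213 123 110 110 107 102 93
y 20 [291. 176.] [382. 177.] x -80..10: 49 52 59 70 68 71 157 248 250 250 250 249 250 250 250 249 250 250 250 250 250 249 249 250 250 249 248 248 250 249 249 249 249 250 250 248 246 247 248 221 119 110 108 109 101 90
y 0 [291. 197.] [380. 197.] x -80..10: 47 43 63 74 71 73 150 240 242 242 242 243 244 244 246 244 245 245 246 246 246 244 245 247 246 248 250 250 250 250 250 250 250 250 250 250 249 249 249 224 125 119 119 117 108 90
y -20 [290. 218.] [378. 216.] x -80..10: 52 51 62 72 73 75 172 249 250 249 245 242 244 243 244 243 244 244 245 245 245 243 244 247 246 248 250 250 250 
[... 230 characters left out ...]
250 250 249 249 250 249 248 211 129 122 124 120 106 89
y -55 [288. 251.] [373. 248.] x -80..10: 18 17 17 20 19 18 20 25 27 26 20 24 24 24 26 22 27 23 29 22 29 30 27 30 32 29 31 102 226 249 250 250 250 249 249 250 249 250 249 210 134 122 121 121 108 89
x -66 y 52..71: 248 248 248 248 248 248 248 249 250 242 191 127 97 68 48 48 48 56 74 83
x -50 y 52..71: 250 250 250 250 250 250 250 250 249 239 202 150 103 64 48 49 55 67 78 82
x -30 y 52..71: 249 249 249 249 249 249 249 249 248 236 196 145 103 64 50 59 75 84 85 85
x -10 y 52..71: 249 249 249 249 249 249 249 249 248 234 178 103 60 47 45 46 45 46 47 49
x -4 y 52..71: 246 243 244 247 248 248 248 249 247 231 179 128 110 111 111 110 111 112 110 111
```

The lid runs from x≈-68 to -1.5 mm at 54 mm height, so the box is closed. One gentle push low on the cover's foot will take out any slack.

```bash
python3 -m jog '[[[0,0,1,0,0,0,1],[0,0,1,0,0,0,1],[0,0,1,0,0,0,1],[0,0,1,0,0,0,1],[0,0,0.77,0,0,0,1]]]' | grep -E "pos|force"
python3 -m jog '[[[0,0.3,0,0,0,0,1],[0,0.5,0,0,0,0,1],[0,0.4,0,0,0,0,1],[0,0.1,0,0,0,0,1],[0,0,0,0,0,0,1]]]' | grep -E "pos|force"
python3 -m jog '[[[0,0.06,0,0,0,0,1],[0,0,0,0,0,0,1],[0,0,0,0,0,0,1]]]' | grep -E "pos|force"
python3 -m jog '[[[0,0.04,0,0,0,0,1],[0,0,0,0,0,0,1],[0,0,0,0,0,0,1]]]' | grep -E "pos|force"
```

```text
tool_pos: [0.5696, -0.0096, 0.0087]
contact_force: [0.7, -1.0, 0.5]
grip_force: 0.0
tool_pos: [0.6073, -0.0167, 0.012]
contact_force: [-6.5, 2.1, 2.7]
grip_force: 3.5
tool_pos: [0.6073, -0.0168, 0.012]
contact_force: [-12.4, 3.2, 7.5]
grip_force: 6.5
tool_pos: [0.6072, -0.0168, 0.0119]
contact_force: [-15.0, 3.9, 11.4]
grip_force: 8.7
```

Snug at once: no movement at 15 N. I retreat, then check the final state.

```bash
python3 -m jog '[[[0,-0.2,0,0,0,0,1],[0,-0.4,0,0,0,0,1],[0,-0.6,-0.3,0,0,0,1],[0,-0.3,-1,0,0,0,1],[0,0,-1,0,0,0,1]]]' | grep -E "pos|force"
python3 -m jog '[[[0,0,-1,0,0,0,1],[0,0,-1,0,0,0,1],[0,0,-0.7,0,0,0,1],[0,0,0,0,0,0,1],[0,0,0,0,0,0,1]]]' | grep -E "pos|force"
python3 box.py | cut -c1-200 | grep -E "y (40|-40)|^x"
python3 - <<'E'
# compare start/now in top view: which other regions changed; and + end-face check in wrist view (green seen at end = misalignment)
from h import *; import cv2
f=cams.grab_frame("top"); o=np.load("pics/top0.npy")
d=(cv2.absdiff(f,o).max(2)>60).astype(np.uint8)
for n,(x,y) in dict(bin=(95,152),box=(156,154),driver=(122,223),tee=(268,233),pair=(338,152),clevis=(396,145),pedal=(430,205),yel1=(347,280),yel2=(413,278)).items(): print(n,int(d[y-22:y+22,x-22:x+22].sum()))
E
python3 - <<'E'
from cell import status;print(status.state()["t"])
E
```

```text
tool_pos: [0.565, -0.0087, 0.0809]
contact_force: [0.2, -1.4, 0.3]
grip_force: 0.0
tool_pos: [0.5672, -0.009, 0.1618]
contact_force: [0.4, 0.9, 0.0]
grip_force: 0.0
y 40 [295. 153.] [384. 155.] x -80..10: 59 55 78 85 86 88 200 255 255 255 255 255 255 255 255 255 255 255 255 255 255 255 255 255 255 255 254 255 255 255 255 255 255 255 255 255 254 254 255 239 148 13
y -40 [292. 234.] [375. 232.] x -80..10: 104 102 96 91 89 100 216 255 253 253 253 253 254 253 254 253 254 254 254 254 254 253 254 255 255 255 255 255 255 255 255 255 255 255 255 255 255 255 255 238 15
x -66 y 52..71: 255 255 255 255 255 255 254 255 255 253 230 168 114 77 61 60 67 80 96 105
x -50 y 52..71: 255 255 255 255 255 255 255 255 255 255 234 181 118 71 61 64 73 88 99 104
x -30 y 52..71: 255 255 255 255 255 255 255 255 255 254 236 181 121 75 65 79 95 104 105 103
x -10 y 52..71: 255 255 255 255 255 255 255 255 255 254 223 136 81 69 69 69 67 70 70 70
x -4 y 52..71: 254 254 255 255 255 255 255 254 255 249 208 155 135 134 135 136 136 136 135 137
bin 0
box 0
driver 0
tee 1879
pair 22
clevis 0
pedal 0
yel1 1638
yel2 0
39.55
```

Everything fits: the box is closed, and the other items show no change. The differences at the tee and one yellow part look like the arm and its shadow over them, since I never went near either one low down.

```bash
python3 -c "
from cell import r
print(r.hand_in())"
```

```text
the job is handed in; nothing more can be done
None
```

I packed the two angles as a closed box in the empty bay and handed the job in at about 40 s. The ends line up to about 0.3 mm and the box did not move under a final 15 N push; one earlier push, about 35 N along the fence direction, jammed while tipping the cover. The hand-in gave no verdict, and in the last top view the tee and one yellow angle read as changed, most likely because the arm covered them, so I couldn't confirm that neither had moved.

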